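# Swap the tea balls and serve the tray

## Robot

A 6-joint arm with a two-finger parallel gripper is mounted at the origin on a cart in front of the work surface, level with it; the furniture and walls round the work are solid. World frame = base frame: x ahead of the robot, y to its left, z up, the work surface at z = 0. Lengths are in m, angles in rad, forces in N, time in s.
With the tool pointing down it reaches from about 0.375 to 0.9 m from the base axis. Payload 3.1 kg.
Tool frame: the origin (TCP) lies on the centre line of the jaws, within the pads' length; the fingertips stand 22 mm ahead of it and the grasp point (between the pads) lies 3 mm ahead of it; z points along the fingers, x is the direction in which the jaws open and shut, and the axes are right-handed (so a half turn about z gives the same grasp; the last joint's range is limited). The gripper opens to 87 mm and grips with 3 to 60 N. Pads are 19 mm wide; open, the fingers measure 117 mm over their backs; the gripper's body (75 mm by 190 mm) begins 51 mm behind the grasp point.
Start: joints at [-1.478, 0.527, 1.433, -0, 1.181, -0.178], TCP at [0.168, -0.602, 0.22] pointing down, gripper open.
Joint ranges: [-3.08, 3.08], [-0.75, 2.2], [0.22, 2.44], [-1.43, 4.57], [0, 2.65], [-2.85, 2.85]. Speed limits (rad/s): [2.79, 2.79, 3.14, 3.14, 3.14, 3.14].

## Interface

Orientations are given as a unit quaternion [x, y, z, w].
In Python, from rig import robot, camera, order gives the robot as it stands.
- The arm moves only by the shell command python3 -m pendant 'ROWS' [OPENING] [FORCE]. ROWS is JSON, a list of rows, each a list of 2 entries, a list of its own where there are three numbers: the shift along the tool's x, y, z in mm, then the turn about the tool's z in degrees. A call has 1 to 8 rows; each row shifts and turns the commanded pose from where the row before left it, along the tool's axes as they then stand; what a row does not reach is not made up. A row lasts 1/8 s, in which the tool goes at most 62.5 mm and 10.7 degrees, less where a joint would pass 70% of its speed; a pose out of reach is approached as far as the arm can. A call with a gripper value outside its range is refused whole. OPENING is the finger opening in mm, from 0 to 87, set as the call begins (- or left out, the last holds). The fingers move at their own pace and stop on an object; FORCE is the grip in N (left out, the last holds). Time passes only in rows, so rows that do not move let the fingers close. It gives the time, the measured TCP pose, the force and the opening at its end, in the units of the state.
- robot.get_obs(): the state, without advancing time (a new reading comes with each control period).
- camera(name): name is "scene" or "side" or "wrist"; returns a dict with "pixels" (480x640x3 uint8, blue, green, red), "mtx" (3x3 intrinsics, pixels), "R" (3x3) and "t" (3): a world point X has camera coordinates R X + t. Camera axes: x right, y down, z forward; pixel columns grow to the right and rows downward; lengths in m; the calibration is good to about 2 mm. A picture is of the moment at which its call begins. There is no depth.
- order.hand_in(): hands the job in, once; it reports no verdict.
The state is a dict: "time": time; "q": joint angles; "joint_velocities": joint speeds; "joint_torque": joint torques, N m; "position": TCP position; "tool_rot": TCP orientation; "ft_force": force on the tool from outside, world axes, zero at the start; "moment": the same for the moment, N m; "grip_width": finger opening in m.
Only numpy, scipy, OpenCV 4.12 (cv2) and the standard library are available. Lean on these libraries where they do the work, as an engineer would, in place of code of your own. Each camera call takes 0.05 s, during which the arm holds its last target. There are 200 camera calls.

## Task

Swap the two tea balls: put the empty copper one from the tray into a cup of the white stand, and the filled steel one from the stand into the tray's pocket, with the tray standing on the worktop. Then lift the tray by its handle, carry it level so that the loose ball stays in its pocket, and hold it still and level about 10 cm above the centre of the round cork mat. Finish while still holding it there, do not set it down or let go; leave the lemon, onion and mug where they are.

Things in the scene. Friction and masses are not known exactly. Their poses are not given: they have to be found in the camera images.
- tray: loose light wooden serving tray, 230 x 110 mm, 0.3 to 0.55 kg; origin at the centre of its underside, x along its length towards the ball pocket, y across, z up. Board 12 mm thick with a rim up to 17 mm. A small white dish (56 mm wide, 14 mm high, fixed) at x = -78 mm, the ball pocket at x = +85 mm, the handle in the middle. Balanced at the handle
- tray_handle (a point): centre of the tray's dark wooden handle bar, 78 mm above the tray's underside. The bar is 76 mm long along the tray's x, 14 mm wide along y and 16 mm high, on two steel posts of 10 mm at x = +-30 mm; grip it from above with the fingers closing along the tray's y. Axes as the tray's
- tray_pocket (a point): centre of a ball seated in the tray's pocket, 38 mm above the tray's underside. The pocket is a round-edged black rubber collar, 35 mm outside and 17 mm inside diameter, 10 mm high; the 40 mm ball rests loose on its rounded rim, 4 mm deep, and rolls out at about 30 degrees of tilt. Fingers pass outside the collar; best closing along the tray's y (the handle is beside it along x)
- stand: white stand for tea balls, fixed to the worktop, 56 x 150 mm, 12 mm thick; origin at the centre of its underside, its two cups in a row along y
- cup_left (a point): where the centre of a ball seated in the stand's cup at y = +42 mm lies, 38 mm above the worktop; the cup is a black rubber collar like the tray's pocket (35 mm outside, 17 mm inside, 10 mm high). Here the steel ball starts; fingers closing along the stand's x keep clear of the other cup
- cup_right (a point): the same for the cup at y = -42 mm, empty at the start. Either cup may take the copper ball
- copper_ball: loose copper tea ball (closed), 40 mm diameter, 40 to 85 g, origin at its centre; starts in the tray's pocket
- steel_ball: loose steel-grey tea ball (closed), 40 mm diameter, 40 to 85 g, origin at its centre; starts in the stand's left cup
- mat: round cork mat, fixed on the worktop, 140 mm diameter, 4 mm thick; origin at the centre of its underside. Mat and tray flank the stand, one left and one right; which is where varies
- lemon: yellow lemon, 78 x 55 x 56 mm, loose bystander behind the stand; origin at its underside
- onion: red onion, 84 mm, loose bystander behind the work; origin at its underside
- mug: white mug, 92 x 127 x 95 mm, loose bystander behind the stand; origin at its underside

How it is judged:
By the outcome, as a careful person would: the job done as asked, in the order asked, and still so for the second after the job is handed in, while the arm keeps its last pose, push and grip.
It also fails if it takes over 64 s, if anything falls off the work surface, if the arm or the gripper's body presses on something with over 40 N, if the wrist force passes 120 N, or if a joint passes its speed limit or range.

## Working session

There is one attempt and no reset: what is moved stays moved. The work goes in short steps, Python scripts to look and compute and a shell command to move; the robot and the scene stay as the last step left them, time stands still between calls to the robot, and variables do not carry over. Pictures are saved under pics/ and viewed, about 8 in all and at most 12, crops included, and the job is handed in when it is done.

```bash
mkdir -p pics; ls; python3 - <<'E'
from rig import robot,camera
import cv2,numpy as np
o=robot.get_obs();print(o['time'],o['position'],o['tool_rot'],o['grip_width'],o['ft_force'])
for n in("scene","side"):
    c=camera(n);cv2.imwrite(f'pics/{n}0.png',c['pixels']);np.savez(f'{n}0.npz',**c)
    print(n,c['mtx'].tolist(),(-c['R'].T@c['t']).round(3))
E
```

```text
pics
0.0 [ 0.16774523 -0.60131215  0.2185604 ] [ 7.96374115e-01 -6.04803348e-01 -7.34473594e-04 -8.00374831e-04] 0.08652493277240653 [-0.0188807  -1.12042829 -0.59506384]
scene [[600.7294983337163, 0.0, 305.5999918045479], [0.0, 600.7294983337163, 253.06905951400861], [0.0, 0.0, 1.0]] [-0.669  0.285  0.649]
side [[507.92873377326555, 0.0, 315.38465722296735], [0.0, 507.92873377326555, 240.18645229814643], [0.0, 0.0, 1.0]] [ 0.323 -0.921  0.519]
```

View pics/scene0.png

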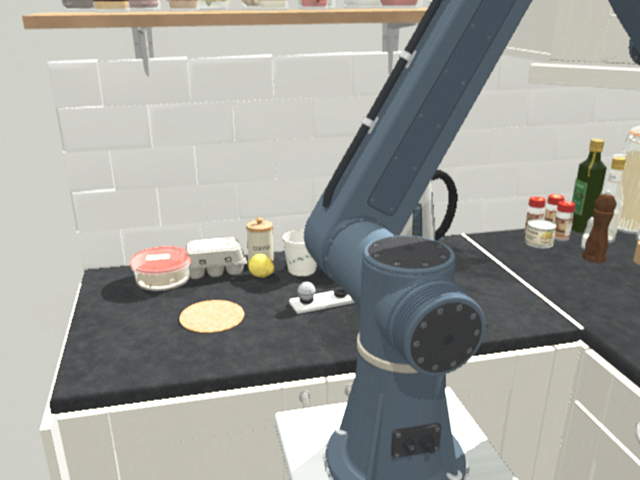

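View pics/side0.png

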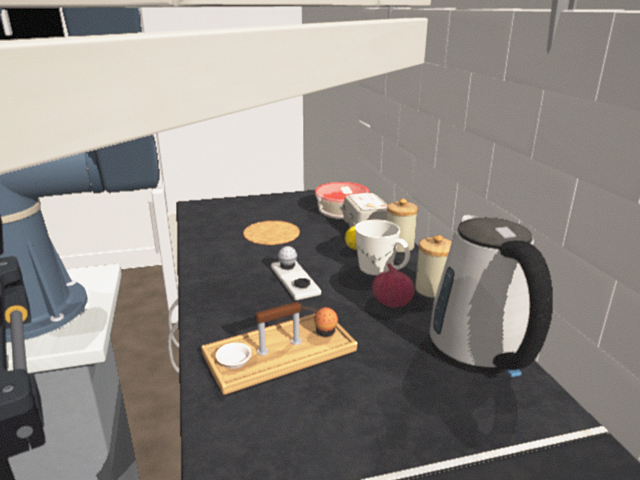

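The side camera sees everything: tray (200-355, 315-385), stand (295,280) and mat (271,232). The scene camera also shows the mat (212,316) and the steel ball (306,291). I'll enlarge the side view.

```bash
python3 - <<'E'
import cv2,numpy as np
a=np.load('side0.npz')['pixels']
cv2.imwrite('pics/c1.png',cv2.resize(a[210:390,195:435],None,fx=3.33,fy=3.33,interpolation=cv2.INTER_CUBIC))
E
```

```text
(no output)
```

View pics/c1.png

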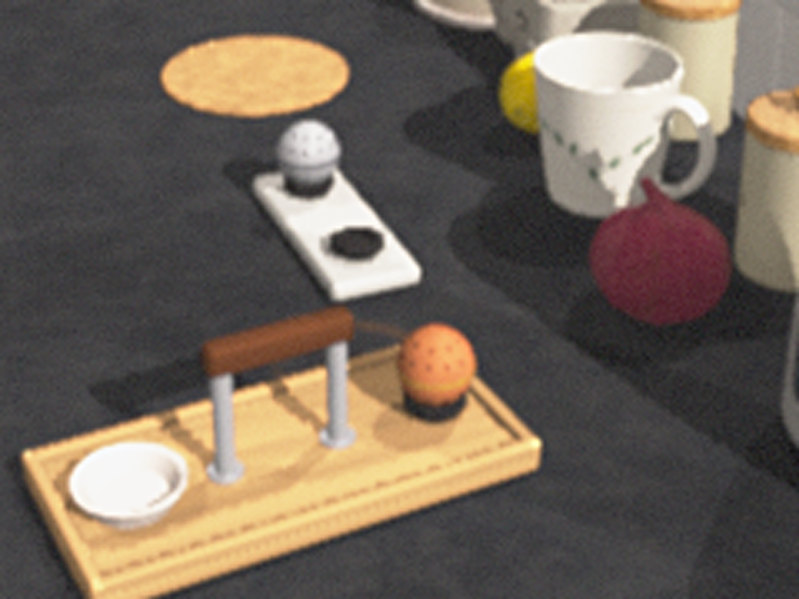

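```bash
cat > h.py <<'E'
import numpy as np,cv2
from rig import robot,camera
def ray(c,u,v,z):
    d=c['R'].T@np.linalg.solve(c['mtx'],[u,v,1.]);o=-c['R'].T@c['t']
    return (o+d*(z-o[2])/d[2])
def proj(c,X):
    p=c['mtx']@(c['R']@np.asarray(X)+c['t']);return p[:2]/p[2]
def state():
    o=robot.get_obs();from scipy.spatial.transform import Rotation as R
    M=R.from_quat(o['tool_rot']).as_matrix();return o,M
def go(target,yaw=None):
    "mm in tool axes to move the TCP to target; deg turn about tool z to bring jaw axis to world yaw(deg)"
    o,M=state();print('t',o['time'],'pos',o['position'].round(4) if hasattr(o['position'],'round') else o['position'])
    cur=np.degrees(np.arctan2(M[1,0],M[0,0]));print('jaw yaw',cur.round(2),'tool z',M[:,2].round(4),'F',np.round(o['ft_force'],1),'w',o['grip_width'],'q6',o['q'][5])
    print('shift',(1000*M.T@(np.asarray(target)-o['position'])).round(1))
    if yaw is not None: print('turn(about tool z, down)',((cur-yaw+90)%180-90).round(1))
E
python3 - <<'E'
from h import *
s=np.load('side0.npz')
for n,x,y,z in [('cop',437,364,.038),('steel',308,152,.038),('cupR',357,241,.022),('mat',256,75,.004),('hL',205,357,.078),('hR',353,327,.078),('trL',27,455,.017),('trF',92,590,.017),('trR',540,447,.017),('dish',128,485,.024),('sL',255,182,.012),('sB',335,293,.012),('sR',420,270,.012)]:
    print(n,ray(s,195+x/3.333,210+y/3.333,z).round(4))
c=np.load('scene0.npz')
print('scene mat',ray(c,212,316,.004),'steel',ray(c,306.5,290.5,.038))
E
```

```text
cop [ 0.5186 -0.2267  0.038 ]
steel [0.5032 0.0249 0.038 ]
cupR [ 0.5138 -0.0666  0.022 ]
mat [0.5039 0.2279 0.004 ]
hL [ 0.3989 -0.2517  0.078 ]
hR [ 0.4717 -0.2438  0.078 ]
trL [ 0.3131 -0.2225  0.017 ]
trF [ 0.3354 -0.3276  0.017 ]
trR [ 0.5567 -0.2788  0.017 ]
dish [ 0.3577 -0.2675  0.024 ]
sL [0.4712 0.0421 0.012 ]
sB [ 0.492  -0.1048  0.012 ]
sR [ 0.5457 -0.0921  0.012 ]
scene mat [0.49640782 0.23694937 0.004     ] steel [0.50302895 0.0239179  0.038     ]
```

```bash
python3 - <<'E'
from h import *
go([.5186,-.2267,.22],103)
E
```

```text
t 0.1 pos [ 0.1677 -0.6013  0.2187]
jaw yaw -74.43 tool z [-2.e-04  2.e-03 -1.e+00] F [ 1.1  0.2 -0.6] w 0.08723456983316036 q6 -0.17849495293617626
shift [-266.7 -438.6   -0.7]
turn(about tool z, down) 2.6
```

```bash
python3 -m pendant '[[[-26,-43,0],2.6],[[-27,-44,0],0],[[-27,-44,0],0],[[-27,-44,0],0],[[-27,-44,0],0],[[-27,-44,0],0],[[-27,-44,0],0],[[-27,-44,0],0]]' 87 15; python3 -m pendant '[[[-26,-44,0],0],[[-20,-30,0],0],[[-3,-10,0],0],[[0,0,0],0],[[0,0,0],0]]'; python3 - <<'E'
from h import *
go([.5186,-.2267,.22],103)
c=camera('wrist');cv2.imwrite('pics/w1.png',c['pixels']);np.savez('w1.npz',**c)
print((-c['R'].T@c['t']).round(3))
for X in([.5186,-.2267,.038],[.4356,-.2455,.078],[.503,.0245,.038]): print(proj(c,X))
E
```

```text
time: 1.1
position: [0.4609, -0.3107, 0.2192]
tool_rot: [0.782, -0.623, -0.0, -0.0]
ft_force: [0.6, -0.3, 0.5]
grip_width: 0.0873
time: 1.72
position: [0.5299, -0.2464, 0.2194]
tool_rot: [0.782, -0.623, -0.0, 0.0]
ft_force: [-0.8, -0.2, 0.5]
grip_width: 0.0874
t 1.725 pos [ 0.5299 -0.2464  0.2194]
jaw yaw -77.1 tool z [-9.e-04 -0.e+00 -1.e+00] F [-0.8 -0.2  0.5] w 0.08740923746189289 q6 0.7198026971255478
shift [-21.8   6.6  -0.6]
turn(about tool z, down) -0.1
[ 0.607 -0.228  0.385]
[294.62216543 215.59013546]
[293.54811195 319.20577402]
[ 16.75796623 171.45882274]
```

View pics/w1.png

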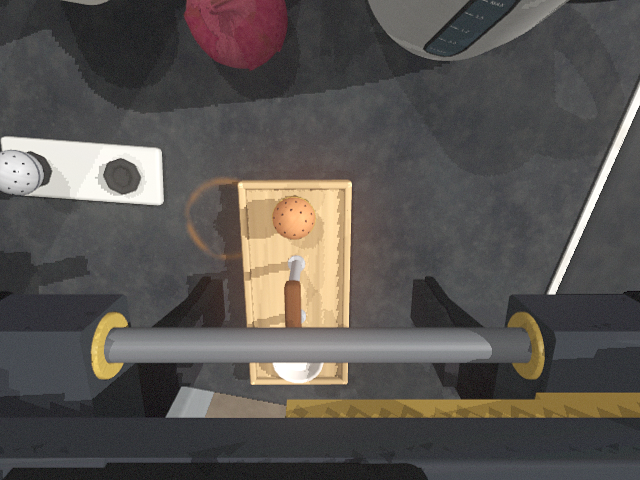

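The wrist view agrees with the side view: copper ball at (294,218), steel ball at (18,172), empty cup at (122,176). The tray's far corners are at (240,183) and (351,182).

```bash
python3 - <<'E'
from h import *
c=np.load('w1.npz')
for n,u,v,z in [('cop',294,218,.038),('steel',17.5,172,.038),('cupR',122,176,.022),('TL',239,182,.017),('TR',351.5,181,.017),('BL',250.5,384.5,.017),('BR',348.5,384.5,.017),('hTop end',292,281,.086),('stR',163,149,.012),('stR2',161,206,.012),('stL',4,137,.012)]:
    print(n,ray(c,u,v,z).round(4))
go([.5185,-.2275,.037],103)
E
```

```text
cop [ 0.5162 -0.2266  0.038 ]
steel [0.5027 0.0238 0.038 ]
cupR [ 0.5159 -0.0604  0.022 ]
TL [ 0.5338 -0.1678  0.017 ]
TR [ 0.5587 -0.2727  0.017 ]
BL [ 0.31   -0.2184  0.017 ]
BR [ 0.3346 -0.3264  0.017 ]
hTop end [ 0.4749 -0.2364  0.086 ]
stR [ 0.5478 -0.0916  0.012 ]
stR2 [ 0.4921 -0.0957  0.012 ]
stL [0.5256 0.0552 0.012 ]
t 1.775 pos [ 0.5299 -0.2466  0.2194]
jaw yaw -77.12 tool z [-7.e-04 -0.e+00 -1.e+00] F [-0.2 -0.5  0.4] w 0.08710799831432807 q6 0.7199131724373032
shift [-21.1   6.7 182.4]
turn(about tool z, down) -0.1
```

```bash
python3 -m pendant '[[[-12,4,10],0],[[-10.3,3.8,30],0],[[0,0,40],0],[[0,0,40],0],[[0,0,30],0],[[0,0,16],0],[[0,0,10.4],0],[[0,0,0],0]]' 62 15; python3 -m pendant '[[[0,0,0],0],[[0,0,0],0]]' ; python3 - <<'E'
from h import *
go([.5172,-.2266,.043],103)
E
```

```text
time: 2.78
position: [0.5181, -0.2255, 0.043]
tool_rot: [0.782, -0.623, -0.0, 0.0]
ft_force: [0.1, -0.7, -0.5]
grip_width: 0.0622
time: 3.02
position: [0.5188, -0.2259, 0.0441]
tool_rot: [0.782, -0.623, 0.001, -0.0]
ft_force: [0.1, -0.7, -0.6]
grip_width: 0.0619
t 3.025 pos [ 0.5188 -0.2259  0.0441]
jaw yaw -77.03 tool z [ 0.0017 -0.0012 -1.    ] F [ 0.1 -0.7 -0.6] w 0.06186379136471453 q6 0.7362277048651538
shift [0.3 1.8 1.1]
turn(about tool z, down) -0.0
```

```bash
python3 -m pendant '[[[0,1.5,1],0],[[0,0,0],0]]' 62 15;  python3 -m pendant '[[[0,0,0],0],[[0,0,0],0],[[0,0,0],0],[[0,0,0],0],[[0,0,0],0],[[0,0,0],0]]' 30 15;  python3 -m pendant '[[[0,0,-10],0],[[0,0,-20],0],[[0,0,-30],0],[[0,0,-30],0],[[0,0,0],0]]'; python3 - <<'E'
from h import *
go([.5155,-.0600,.13],8.9)
E
```

```text
time: 3.28
position: [0.5167, -0.2259, 0.0424]
tool_rot: [0.782, -0.623, 0.0, 0.0]
ft_force: [0.1, 0.7, -0.2]
grip_width: 0.0622
time: 4.03
position: [0.517, -0.2262, 0.0422]
tool_rot: [0.782, -0.623, 0.0, 0.0]
ft_force: [0.1, -1.4, -0.3]
grip_width: 0.0355
time: 4.65
position: [0.5181, -0.2265, 0.1348]
tool_rot: [0.782, -0.623, 0.003, -0.0]
ft_force: [0.9, -0.1, -1.0]
grip_width: 0.0355
t 4.65 pos [ 0.5181 -0.2265  0.1348]
jaw yaw -77.02 tool z [ 0.0045 -0.0029 -1.    ] F [ 0.9 -0.1 -1. ] w 0.03545835718371988 q6 0.7342109653297171
shift [-162.9  -34.8    4.3]
turn(about tool z, down) -85.9
```

```bash
python3 - <<'E'
from h import *
c=camera('wrist');d=camera('side');np.savez('s2.npz',**d)
print(proj(c,robot.get_obs()['position']),proj(d,robot.get_obs()['position']))
u,v=proj(d,robot.get_obs()['position']).astype(int)
k=cv2.resize(d['pixels'][v-60:v+60,u-50:u+50],(400,480),interpolation=cv2.INTER_CUBIC)
cv2.imwrite('pics/m2.png',np.hstack([cv2.resize(c['pixels'][170:470,195:445],(400,480)),k]))
E
```

```text
[315.59385572 294.73061298] [324.95931848 269.72543706]
```

View pics/m2.png

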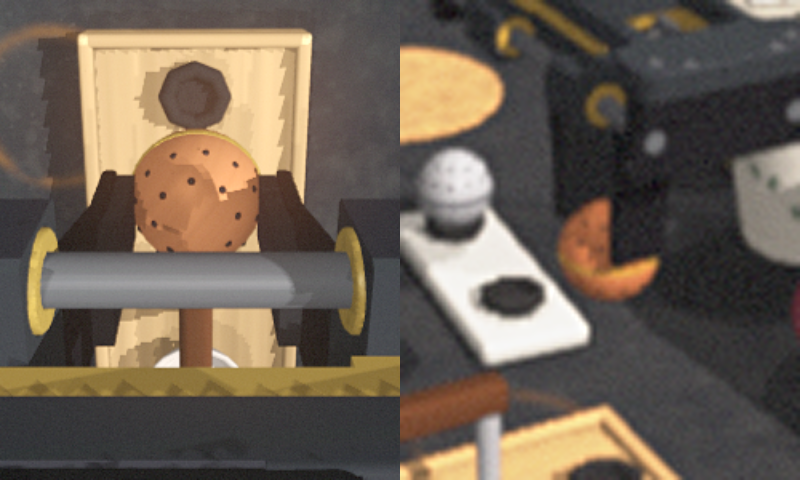

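The copper ball is held. Its centre is at about (317.5,290) in the wrist image and (326,271.5) in the side image. The opening is below 40 mm, so I'll compute where the ball sits relative to the TCP.

```bash
python3 - <<'E'
from h import *
c=camera('wrist');d=np.load('s2.npz');o,M=state();p=o['position']
def tri(obs):
    A=[];b=[]
    for k,u,v in obs:
        P=k['mtx']@np.c_[k['R'],k['t']]
        for r,x in((0,u),(1,v)):
            w=x*P[2]-P[r];A.append(w[:3]);b.append(-w[3])
    return np.linalg.lstsq(np.array(A),np.array(b),rcond=None)[0]
u,v=proj(d,p).astype(int)
b=tri([(c,317.5,290),(d,u-50+208/4,v-60+250/4)])
print('ball in tool mm',1000*M.T@(b-p))
for x,z in((18,22),(25,22),(-20,22),(0,0),(0,3),(0,12)):
    X=p+M@[x/1000,0,z/1000];q=proj(d,X);print(x,z,'side',q,'crop',400+(q[0]-u+50)*4,(q[1]-v+60)*4,'wrist',proj(c,X))
np.set_printoptions(suppress=True)
h=cv2.cvtColor(c['pixels'],cv2.COLOR_BGR2HSV);m=cv2.inRange(h,(3,90,50),(18,255,255));m[:200]=0;m[315:]=0
n,l,s,ce=cv2.connectedComponentsWithStats(m);print(s[s[:,4]>300])
E
```

```text
ball in tool mm [ 0.50544373 -1.3751598   4.20620776]
18 22 side [329.90731353 286.93769869] crop 623.6292541034213 307.7507947562001 wrist [352.16024184 276.07888977]
25 22 side [332.03020361 288.91132768] crop 632.1208144286468 315.6453107041684 wrist [365.43884739 276.06379188]
-20 22 side [318.87838153 276.6842145 ] crop 579.5135261284031 266.7368580100415 wrist [280.06478004 276.16086293]
0 0 side [324.68879902 270.07210796] crop 602.7551960890726 240.2884318263093 wrist [318.13553804 294.22126702]
0 3 side [324.67400274 271.71260871] crop 602.6960109596055 246.85043483449863 wrist [318.11706093 291.50913263]
0 12 side [324.62988618 276.60392171] crop 602.5195447234223 266.41568683447304 wrist [318.06492821 283.85691448]
[[     0      0    640    480 294891]
 [   223    200    170    115  11582]]
```

```bash
python3 -m pendant '[[[-20,-4,0],0],[[-40,-9,0],0],[[-43,-9,0],0],[[-40,-9,0],0],[[-20,-4,0],-5],[[0,0,0],-9],[[0,0,0],-9],[[0,0,0],-9]]';python3 -m pendant '[[[0,0,0],-9],[[0,0,0],-9],[[0,0,0],-9],[[0,0,0],-9],[[0,0,0],-9],[[0,0,0],-9],[[0,0,0],0],[[0,0,0],0]]'; python3 - <<'E'
from h import *
go([.5155,-.0600,.1],8.9)
c=camera('wrist');np.savez('w3.npz',**c);cv2.imwrite('pics/w3.png',c['pixels'])
E
```

```text
time: 5.8
position: [0.5128, -0.0573, 0.1311]
tool_rot: [0.925, -0.38, -0.002, -0.0]
ft_force: [0.6, -0.0, -0.8]
grip_width: 0.0353
time: 6.8
position: [0.5136, -0.0584, 0.1317]
tool_rot: [0.997, 0.077, -0.001, -0.0]
ft_force: [-0.1, 0.4, -0.2]
grip_width: 0.0356
t 6.8 pos [ 0.5136 -0.0584  0.1317]
jaw yaw 8.87 tool z [-1.4e-03  7.0e-04 -1.0e+00] F [-0.1  0.4 -0.2] w 0.03559507907664869 q6 -0.4846541806449024
shift [ 1.6  1.9 31.6]
turn(about tool z, down) -0.0
```

View pics/w3.png

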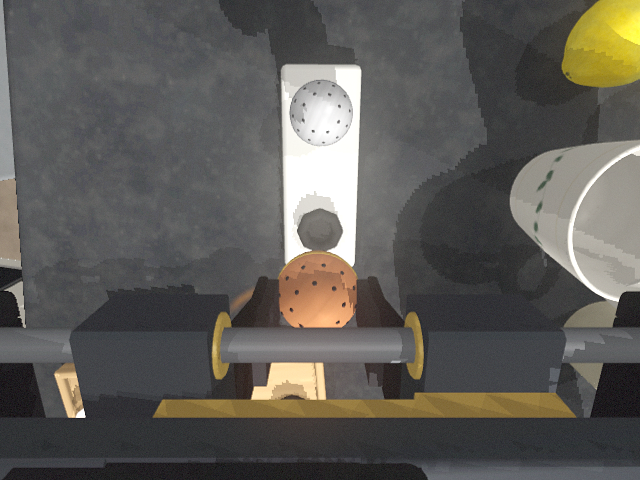

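Steel ball at (321,112), cup_right collar at (320,229), held copper ball at (318,291), and the jaws line up with the stand's x.

```bash
python3 - <<'E'
from h import *
c=np.load('w3.npz');o,M=state();p=o['position']
print(ray(c,320,229,.022),ray(c,321,112.5,.038),'ballheld',M.T@(ray(c,318,291,p[2]-.0042)-p)*1000)
go(ray(c,320,229,.022),8.9)
E
```

```text
[ 0.51449757 -0.05614604  0.022     ] [0.50228504 0.02509144 0.038     ] ballheld [-0.45946226 -1.07560305  4.20111442]
t 6.85 pos [ 0.5138 -0.0586  0.1318]
jaw yaw 8.89 tool z [-1.e-03  5.e-04 -1.e+00] F [ 0.3  0.3 -0.6] w 0.035222597177398764 q6 -0.4851996423656827
shift [  1.1  -2.2 109.8]
turn(about tool z, down) -0.0
```

```bash
python3 -m pendant '[[[1.2,0.4,20],0],[[0,0,30],0],[[0,0,20],0],[[0,0,10],0],[[0,0,5],0],[[0,0,3.5],0],[[0,0,0],0],[[0,0,0],0]]';python3 -m pendant '[[[0,0,0],0],[[0,0,0],0],[[0,0,0],0],[[0,0,0],0]]' 62; python3 - <<'E'
from h import *
go([.515,-.059,.0424],8.9)
E
```

```text
time: 7.85
position: [0.5159, -0.0595, 0.0441]
tool_rot: [0.997, 0.078, 0.0, 0.0]
ft_force: [0.8, -0.7, -0.4]
grip_width: 0.0354
time: 8.35
position: [0.5155, -0.0594, 0.0437]
tool_rot: [0.997, 0.078, 0.0, 0.0]
ft_force: [-1.1, -0.3, 0.5]
grip_width: 0.0605
t 8.35 pos [ 0.5155 -0.0594  0.0437]
jaw yaw 8.97 tool z [ 1.e-04 -0.e+00 -1.e+00] F [-1.1 -0.3  0.5] w 0.06052282078907162 q6 -0.4868670840432297
shift [-0.5 -0.5  1.3]
turn(about tool z, down) 0.1
```

Released. I'll rise, move 84 mm along the stand over the steel ball and check both.

```bash
python3 -m pendant '[[[0,0,-15],0],[[0,0,-30],0],[[0,0,-40],0],[[0,0,-15],0],[[0,-20,0],0],[[0,-20,0],0],[[0,0,0],0],[[0,0,0],0]]'; python3 - <<'E'
from h import *
go([.5024,.0247,.0424],8.7)
c=camera('wrist');d=camera('side');np.savez('w4.npz',**c)
for X in ([.515,-.0585,.038],[.5024,.0247,.038]): print(proj(c,X),proj(d,X))
k=cv2.resize(d['pixels'][235:315,250:350],(500,400),interpolation=cv2.INTER_CUBIC)
w=cv2.resize(c['pixels'][0:400,200:440],(300,400*300//240))[:400]
w=cv2.resize(c['pixels'][0:400,200:440],(240,400))
cv2.imwrite('pics/m4.png',np.hstack([w,k]))
E
```

```text
time: 9.35
position: [0.5089, -0.0193, 0.1428]
tool_rot: [0.997, 0.079, -0.001, -0.0]
ft_force: [0.4, -0.5, -0.1]
grip_width: 0.0616
t 9.35 pos [ 0.5089 -0.0193  0.1428]
jaw yaw 9.05 tool z [-1.6e-03  2.0e-04 -1.0e+00] F [ 0.4 -0.5 -0.1] w 0.06160451995301017 q6 -0.41521348435400296
shift [  0.7 -44.5 100.4]
turn(about tool z, down) 0.3
[318.28326981 283.37955593] [301.67424718 273.21190887]
[319.18254875 172.37559635] [287.05185825 255.67961434]
```

View pics/m4.png

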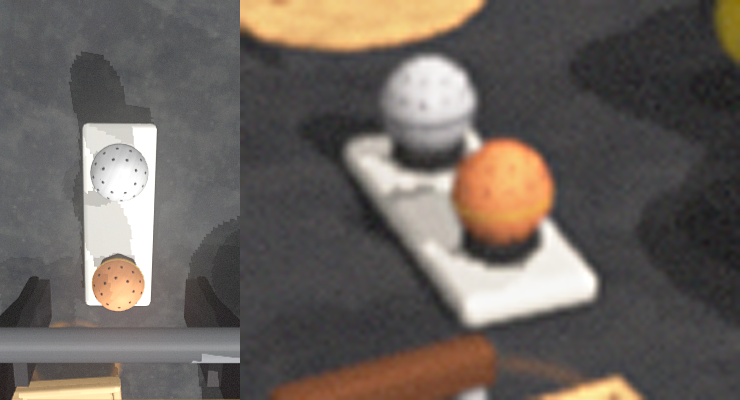

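Copper is seated: it shows at (318,284) wrist and (302,273) side, as predicted. Steel is also where I computed it. Grasping steel next.

```bash
python3 -m pendant '[[[0.7,-20,0],0.3],[[0,-20,0],0],[[0,-4.5,20],0],[[0,0,30],0],[[0,0,30],0],[[0,0,15],0],[[0,0,5],0],[[0,0,0],0]]' 62 15;  python3 -m pendant '[[[0,0,0],0],[[0,0,0],0],[[0,0,0],0],[[0,0,0],0],[[0,0,0],0],[[0,0,0],0]]' 30 15;  python3 -m pendant '[[[0,0,-10],0],[[0,0,-20],0],[[0,0,-30],0],[[0,0,-30],0],[[0,0,0],0]]'; python3 - <<'E'
from h import *
go([.5172,-.2266,.13],103)
c=camera('wrist');np.savez('w5.npz',**c)
E
```

```text
time: 10.45
position: [0.5035, 0.024, 0.0439]
tool_rot: [0.997, 0.075, 0.0, 0.0]
ft_force: [0.3, -0.5, 0.1]
grip_width: 0.062
time: 11.2
position: [0.503, 0.0242, 0.0438]
tool_rot: [0.997, 0.076, -0.0, -0.0]
ft_force: [-1.5, -0.4, 2.2]
grip_width: 0.0334
time: 11.82
position: [0.5051, 0.024, 0.1361]
tool_rot: [0.997, 0.076, 0.003, 0.001]
ft_force: [1.0, -0.3, -0.5]
grip_width: 0.0337
t 11.825 pos [0.5051 0.024  0.1361]
jaw yaw 8.68 tool z [ 0.0062 -0.001  -1.    ] F [ 1.  -0.3 -0.5] w 0.03368226279942157 q6 -0.3254573861740469
shift [-25.9 249.5   6.4]
turn(about tool z, down) 85.7
```

```bash
python3 -m pendant '[[[-3,20,0],0],[[-4,40,0],0],[[-5,45,0],0],[[-5,45,0],0],[[-5,45,0],0],[[-4,35,0],0],[[0,19,0],4.2],[[0,0,0],9]]';python3 -m pendant '[[[0,0,0],9],[[0,0,0],9],[[0,0,0],9],[[0,0,0],9],[[0,0,0],9],[[0,0,0],9],[[0,0,0],9],[[0,0,0],9]]';python3 -m pendant '[[[0,0,0],0],[[0,0,0],0]]'; python3 - <<'E'
from h import *
go([.5172,-.2266,.1],103)
c=camera('wrist');np.savez('w6.npz',**c);cv2.imwrite('pics/w6.png',c['pixels'])
E
```

```text
time: 12.88
position: [0.5146, -0.2275, 0.1321]
tool_rot: [0.999, -0.043, -0.001, -0.0]
ft_force: [0.0, 0.6, -1.3]
grip_width: 0.0337
time: 13.88
position: [0.5141, -0.2253, 0.1321]
tool_rot: [0.784, -0.621, -0.002, 0.0]
ft_force: [-1.1, -0.1, -0.9]
grip_width: 0.0338
time: 14.12
position: [0.5145, -0.2256, 0.1329]
tool_rot: [0.786, -0.618, -0.001, 0.0]
ft_force: [0.3, -0.0, -1.3]
grip_width: 0.0336
t 14.125 pos [ 0.5145 -0.2256  0.1329]
jaw yaw -76.4 tool z [-1.4e-03  9.0e-04 -1.0e+00] F [ 0.3 -0.  -1.3] w 0.03362456006664264 q6 0.7214523754670821
shift [ 1.7 -2.4 32.8]
turn(about tool z, down) 0.6
```

View pics/w6.png

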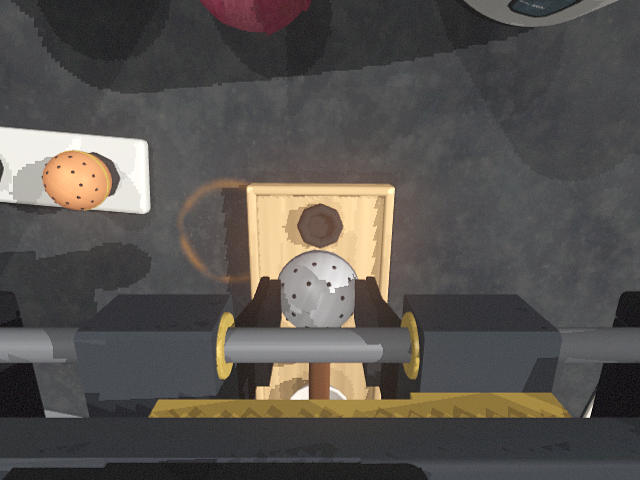

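Pocket collar at (320,226), held steel ball at (318,290), tray corners at (248,185) and (394,185). The tray hasn't moved.

```bash
python3 - <<'E'
from h import *
c=np.load('w6.npz');o,M=state();p=o['position']
print(ray(c,320,226,.022),'ballheld',M.T@(ray(c,318,290,p[2]-.0042)-p)*1000,'corners',ray(c,247.5,184.5,.017),ray(c,394.5,184.5,.017))
go(ray(c,320,226,.022),103)
E
```

```text
[ 0.51747231 -0.2260431   0.022     ] ballheld [-0.4715133  -0.21898832  4.20026131] corners [ 0.53434804 -0.16718998  0.017     ] [ 0.55965401 -0.27207319  0.017     ]
t 14.175 pos [ 0.5147 -0.2256  0.1331]
jaw yaw -76.43 tool z [-1.e-03  7.e-04 -1.e+00] F [-0.1  0.5 -0.1] w 0.03365687015335195 q6 0.7218481095661244
shift [  1.1  -2.7 111.1]
turn(about tool z, down) 0.6
```

```bash
python3 -m pendant '[[[1.4,-2.5,20],0.6],[[0,0,30],0],[[0,0,20],0],[[0,0,10],0],[[0,0,5],0],[[0,0,4.5],0],[[0,0,0],0],[[0,0,0],0]]';python3 - <<'E'
from h import *
go([.5175,-.226,.0438],103)
E
```

```text
time: 15.18
position: [0.5181, -0.2268, 0.0446]
tool_rot: [0.782, -0.623, 0.0, -0.0]
ft_force: [0.5, -1.2, -0.6]
grip_width: 0.0337
t 15.175 pos [ 0.5181 -0.2268  0.0446]
jaw yaw -77.12 tool z [ 8.e-04 -5.e-04 -1.e+00] F [ 0.5 -1.2 -0.6] w 0.033727106303473905 q6 0.7357342159886526
shift [-0.9  0.4  0.8]
turn(about tool z, down) -0.1
```

```bash
python3 -m pendant '[[[-0.5,0,0.8],0],[[0,0,0],0]]';python3 -m pendant '[[[0,0,0],0],[[0,0,0],0],[[0,0,0],0],[[0,0,0],0]]' 62;python3 -m pendant '[[[0,0,-10],0],[[0,0,-30],0],[[0,0,-35],0],[[0,0,-25],0],[[0,15,-10],0],[[0,15,0],0],[[0,0,0],0],[[0,0,0],0]]' ; python3 - <<'E'
from h import *
go([.4343,-.2463,.084],103)
c=camera('wrist');d=camera('side');np.savez('w7.npz',**c);np.savez('s7.npz',**d)
for X in ([.5175,-.226,.038],[.4343,-.2463,.086]): print(proj(c,X),proj(d,X))
k=cv2.resize(d['pixels'][290:390,200:360],(480,300),interpolation=cv2.INTER_CUBIC)
w=cv2.resize(c['pixels'][150:400,220:420],(240,300))
cv2.imwrite('pics/m7.png',np.hstack([w,k]))
E
```

```text
time: 15.42
position: [0.518, -0.2266, 0.044]
tool_rot: [0.782, -0.623, 0.001, 0.0]
ft_force: [-0.8, -0.8, 3.3]
grip_width: 0.0339
time: 15.92
position: [0.5176, -0.226, 0.0431]
tool_rot: [0.782, -0.623, -0.0, -0.0]
ft_force: [0.3, 0.2, -0.6]
grip_width: 0.06
time: 16.92
position: [0.4878, -0.2327, 0.1525]
tool_rot: [0.782, -0.624, -0.001, -0.0]
ft_force: [1.2, -0.7, 0.5]
grip_width: 0.0619
t 16.925 pos [ 0.4878 -0.2327  0.1525]
jaw yaw -77.18 tool z [-0.0012  0.0012 -1.    ] F [ 1.2 -0.7  0.5] w 0.061907267020380005 q6 0.6946494002970761
shift [ 1.4 55.1 68.5]
turn(about tool z, down) -0.2
[318.47973508 188.16653708] [325.35801514 319.07272087]
[320.52466691 325.85773698] [278.06722924 307.83164038]
```

View pics/m7.png

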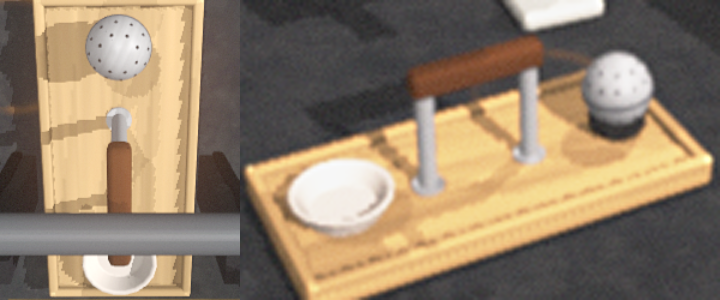

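Steel is seated, at (319,190) wrist and (326,319) side as predicted. The handle centre matches its prediction too. Gripping the handle.

```bash
python3 -m pendant '[[[0.4,20,0],0],[[0.4,25,0],0],[[0,10,10],0],[[0,0,25],0],[[0,0,25],0],[[0,0,12.5],0],[[0,0,0],0],[[0,0,0],0]]' 50; python3 - <<'E'
from h import *
go([.4343,-.2463,.08],103)
E
```

```text
time: 18.02
position: [0.4355, -0.2462, 0.0812]
tool_rot: [0.782, -0.623, 0.001, 0.0]
ft_force: [0.5, -0.4, -0.2]
grip_width: 0.0505
t 18.025 pos [ 0.4355 -0.2462  0.0812]
jaw yaw -77.12 tool z [ 9.e-04 -8.e-04 -1.e+00] F [ 0.5 -0.4 -0.2] w 0.05048623364725491 q6 0.6076846098162907
shift [-0.2  1.2  1.2]
turn(about tool z, down) -0.1
```

```bash
python3 -m pendant '[[[0,1,1],0],[[0,0,0],0],[[0,0,0],0],[[0,0,0],0],[[0,0,0],0],[[0,0,0],0],[[0,0,0],0],[[0,0,0],0]]' 8 55; python3 -m pendant '[[[0,0,-1],0],[[0,0,-2],0],[[0,0,-3],0],[[0,0,-4],0],[[0,0,-5],0],[[0,0,-5],0],[[0,0,0],0],[[0,0,0],0]]'; python3 - <<'E'
from h import *
go([.4343,-.2463,.08],103)
d=camera('side');c=camera('wrist')
np.savez('s8.npz',**d)
k=cv2.resize(d['pixels'][270:390,190:370],(720,480),interpolation=cv2.INTER_CUBIC)
cv2.imwrite('pics/m8.png',k)
E
```

```text
time: 19.02
position: [0.434, -0.2461, 0.0799]
tool_rot: [0.782, -0.623, 0.0, -0.0]
ft_force: [0.3, 0.8, 2.4]
grip_width: 0.0126
time: 20.02
position: [0.4339, -0.2461, 0.0999]
tool_rot: [0.782, -0.623, 0.0, 0.0]
ft_force: [0.2, 0.3, -6.0]
grip_width: 0.0126
t 20.025 pos [ 0.4339 -0.2461  0.0999]
jaw yaw -77.13 tool z [ 0. -0. -1.] F [ 0.2  0.3 -6. ] w 0.012627860852099505 q6 0.6059292357100551
shift [ 0.3 -0.3 19.9]
turn(about tool z, down) -0.1
```

View pics/m8.png

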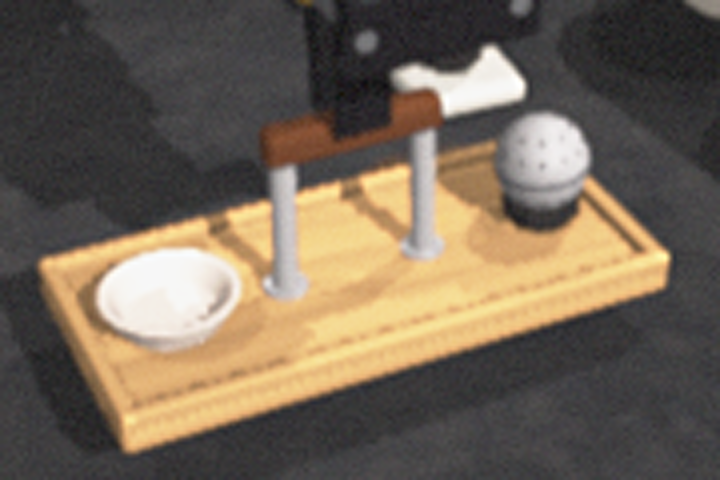

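The tray is off the table, level, with the steel ball seated at (543,160) in the crop. Next I'll refine the mat centre by projecting its outline onto the z = 4 mm plane.

```bash
python3 - <<'E'
from h import *
for n,cx,cy in(('side0',271,232),('scene0',212,316),('s8',271,232)):
    c=np.load(n+'.npz');h=cv2.cvtColor(c['pixels'],cv2.COLOR_BGR2HSV)
    m=cv2.inRange(h,(8,60,110),(28,255,255));m=cv2.morphologyEx(m,cv2.MORPH_CLOSE,np.ones((3,3)))
    k,l,s,_=cv2.connectedComponentsWithStats(m);i=l[cy,cx]
    cs,_=cv2.findContours((l==i).astype('uint8'),cv2.RETR_EXTERNAL,cv2.CHAIN_APPROX_NONE)
    P=np.array([ray(c,u,v,.004)[:2] for u,v in max(cs,key=len)[:,0]])
    print(n,s[i],cv2.minEnclosingCircle((P*1000).astype('f4')),cv2.fitEllipse((P*1000).astype('f4')))
s=np.load('side0.npz')
print('lemon',ray(s,353,240,.028),'mug',ray(s,195+600/3.33,210+205/3.33,0),'eggbox corner',ray(s,195+510/3.33,210+35/3.33,0.03))
o,M=state();print('shift per world dx,dy:',M.T@[1,0,0],M.T@[0,1,0])
E
```

```text
side0 [ 243  220   57   26 1143] ((501.81085205078125, 233.63748168945312), 78.40023040771484) ((503.8216857910156, 234.18560791015625), (141.2664794921875, 150.8957977294922), 179.89776611328125)
scene0 [ 179  299   66   34 1097] ((501.6741943359375, 236.8982391357422), 75.53218841552734) ((501.3893127441406, 237.26141357421875), (141.6217041015625, 147.48678588867188), 95.50421142578125)
s8 [     0      0    640    480 288713] ((-183492.703125, 15145.703125), 765754.875) ((-1784.175537109375, -12316.4296875), (58332.73828125, 101547.2265625), 0.0)
lemon [0.66913649 0.08537009 0.028     ] mug [ 0.6844648  -0.02265417  0.        ] eggbox corner [0.69230756 0.19478184 0.03      ]
shift per world dx,dy: [ 2.22745088e-01 -9.74876680e-01 -2.91093166e-04] [-9.74876666e-01 -2.22745167e-01  2.77590026e-04]
```

Mat centre ≈ (0.502, 0.235). First lift to about 0.186, then carry along tool (-454, -173), ramping gently.

```bash
python3 -m pendant '[[[0,0,-4],0],[[0,0,-9],0],[[0,0,-14],0],[[0,0,-18],0],[[0,0,-18],0],[[0,0,-13],0],[[0,0,-7],0],[[0,0,-3],0]]'
python3 -m pendant '[[[-4,-1.5,0],0],[[-8,-3,0],0],[[-13,-5,0],0],[[-17,-6.5,0],0],[[-20,-7.6,0],0],[[-20,-7.6,0],0],[[-20,-7.6,0],0],[[-20,-7.6,0],0]]'
python3 -m pendant '[[[-20,-7.6,0],0],[[-20,-7.6,0],0],[[-20,-7.6,0],0],[[-20,-7.6,0],0],[[-20,-7.6,0],0],[[-20,-7.6,0],0],[[-20,-7.6,0],0],[[-20,-7.6,0],0]]'
python3 -m pendant '[[[-20,-7.6,0],0],[[-20,-7.6,0],0],[[-20,-7.6,0],0],[[-17,-6.5,0],0],[[-13,-5,0],0],[[-8,-3,0],0],[[-4,-1.5,0],0],[[0,0,0],0]]'
python3 - <<'E'
from h import *
go([.502,.235,.184],103)
E
```

```text
time: 21.12
position: [0.4339, -0.246, 0.1862]
tool_rot: [0.782, -0.623, 0.0, 0.0]
ft_force: [0.2, 0.0, -5.4]
grip_width: 0.0124
time: 22.12
position: [0.4518, -0.1147, 0.1858]
tool_rot: [0.782, -0.623, -0.0, -0.0]
ft_force: [-0.5, 1.2, -6.1]
grip_width: 0.0121
time: 23.12
position: [0.4749, 0.0547, 0.1858]
tool_rot: [0.782, -0.623, -0.0, 0.0]
ft_force: [0.3, -0.3, -5.7]
grip_width: 0.0124
time: 24.12
position: [0.4908, 0.1607, 0.1858]
tool_rot: [0.782, -0.623, 0.0, 0.0]
ft_force: [0.1, -0.9, -6.4]
grip_width: 0.0121
t 24.125 pos [0.4908 0.1607 0.1858]
jaw yaw -77.12 tool z [-2.e-04 -2.e-04 -1.e+00] F [ 0.1 -0.9 -6.4] w 0.01208271417800212 q6 1.446119557997181
shift [-69.9 -27.5   1.8]
turn(about tool z, down) -0.1
```

```bash
python3 -m pendant '[[[-5,-2,0.5],0],[[-10,-4,0.5],0],[[-14,-5.5,0.5],0],[[-15,-6,0.3],0],[[-13,-5,0],0],[[-8,-3,0],0],[[-4,-1.5,0],0],[[-1,-0.5,0],0]]';python3 -m pendant '[[[0,0,0],0],[[0,0,0],0],[[0,0,0],0],[[0,0,0],0]]'
python3 - <<'E'
from h import *
go([.502,.235,.184],103)
d=camera('side');e=camera('scene');w=camera('wrist');np.savez('w9.npz',**w);np.savez('s9.npz',**d)
k=cv2.resize(d['pixels'][130:290,200:360],(480,480),interpolation=cv2.INTER_CUBIC)
cv2.imwrite('pics/m9.png',np.hstack([k,cv2.resize(w['pixels'],(320,240)).repeat(1,0) if 0 else np.vstack([cv2.resize(w['pixels'],(320,240)),cv2.resize(e['pixels'][200:360,120:333],(320,240))])]))
E
```

```text
time: 25.12
position: [0.5019, 0.2353, 0.184]
tool_rot: [0.782, -0.623, -0.0, 0.0]
ft_force: [-0.2, -1.1, -6.2]
grip_width: 0.0123
time: 25.62
position: [0.502, 0.235, 0.1841]
tool_rot: [0.782, -0.624, -0.0, 0.0]
ft_force: [0.3, -0.6, -5.6]
grip_width: 0.0118
t 25.625 pos [0.502  0.235  0.1841]
jaw yaw -77.15 tool z [-0. -0. -1.] F [ 0.3 -0.6 -5.6] w 0.01180253194567989 q6 1.5825922204058758
shift [-0.  -0.   0.1]
turn(about tool z, down) -0.1
```

View pics/m9.png

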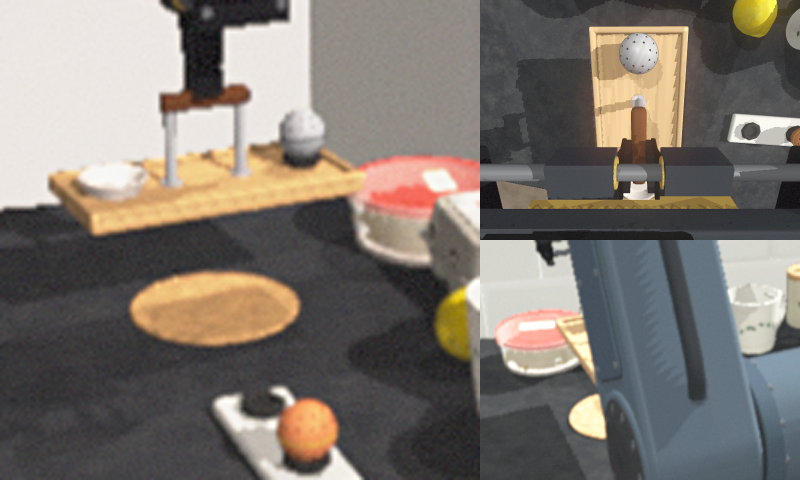

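Steel is in the pocket at (302,135), the tray looks level over the mat, and copper is in its cup at (308,430). Last check is the tilt, from the predicted corner and ball pixels.

```bash
python3 - <<'E'
from h import *
d=np.load('s9.npz');w=np.load('w9.npz')
a=np.radians(12.9);R=np.array([[np.cos(a),-np.sin(a),0],[np.sin(a),np.cos(a),0],[0,0,1]]);o=np.array([.502,.235,.104])
for n,X in dict(ball=[.085,0,.038],TL=[-.115,.055,.017],TF=[-.115,-.055,.017],TR=[.115,-.055,.017],TB=[.115,.055,.017]).items():
    p=proj(d,o+R@X);q=proj(w,o+R@X);print(n,'side crop',((p-[200,130])*3).round(),'wrist crop',(480+q[0]/2).round(),(q[1]/2).round())
m=d
print(robot.get_obs()['joint_velocities'])
E
```

```text
ball side crop [301. 131.] wrist crop 639.0 53.0
TL side crop [ 47. 173.] wrist crop 601.0 202.0
TF side crop [ 91. 216.] wrist crop 678.0 201.0
TR side crop [365. 169.] wrist crop 690.0 25.0
TB side crop [305. 133.] wrist crop 588.0 25.0
[ 0.00035973  0.0002839  -0.00276584  0.00108593 -0.00173291 -0.00078906]
```

```bash
python3 -c "
from rig import order
print(order.hand_in())"
```

```text
the job is handed in; nothing more can be done
None
```

I swapped the two balls and handed the job in at about 26 s, with the arm still holding the tray above the cork mat. The copper ball is in the stand's right cup and the steel ball is in the tray's pocket.

**Tray position:** the last reading put the TCP at (0.502, 0.235, 0.184), so the tray's underside is about 100 mm above the mat. My two camera estimates of the mat centre differed by about 3 mm. The arm was at rest with a steady load of about 6 N.

**Level and balls:** the final pictures show both balls seated. The ball and tray corners landed within about 2 pixels of where a level tray should put them. The ball end looked about 1 pixel low in the side view, a tilt of at most 1 to 1.5° that could be measuring noise.

**Disagreements:** when gripping a ball the jaws read 34 to 35 mm instead of 40 mm. For the copper ball, the pictures showed it centred in the jaws, so I put this down to soft pads.

**Bystanders:** no move went near the lemon, onion or mug, but I did not re-measure their positions at the end.

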